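# Find the full case by weight and put it away in the drawer

### The job

Three identical closed cases stand on the wooden stand; one is full and the others are empty. Lift each one straight up about 5 cm off its place to feel its weight, going in turn from the robot's left to its right and putting each back before the next; then set the full one upright in the open drawer of the clear acrylic box and push the drawer fully shut. Leave the two empty cases standing on the stand, do not drop or tip any case, and do not disturb the other things on the table.

Things in the scene. Friction and masses are not known exactly. Their poses are not given: they have to be found in the camera images.
- stand: fixed wooden board, 110 mm (its x) by 290 mm (its y), 15 mm thick, flat on the table with flat top; origin at the centre of its underside. Its y runs towards the robot's left, give or take 0.3 rad; three places 85 mm apart lie in a row along y
- place_left (a point): centre of the left-hand (robot's left, +y) cork square (64 x 64 mm, flush with the stand's top), on the stand's top surface; x and y along the stand's own x and y, z up
- place_middle (a point): centre of the middle cork square (64 x 64 mm, flush with the stand's top), on the stand's top surface; x and y along the stand's own x and y, z up
- place_right (a point): centre of the right-hand (-y) cork square (64 x 64 mm, flush with the stand's top), on the stand's top surface; x and y along the stand's own x and y, z up
- case_a_center (a point): one of three outwardly identical closed square cases in plain plastic, 46 x 46 mm, 50 mm tall, flat sides, grey with a white lid that stays on; point at the case's centre, 25 mm above its underside; z up, x and y square to the sides. Two are empty (70 to 140 g), one is full (340 to 500 g); neither look nor name tells which
- case_b_center (a point): one of three outwardly identical closed square cases in plain plastic, 46 x 46 mm, 50 mm tall, flat sides, grey with a white lid that stays on; point at the case's centre, 25 mm above its underside; z up, x and y square to the sides. Two are empty (70 to 140 g), one is full (340 to 500 g); neither look nor name tells which
- case_c_center (a point): one of three outwardly identical closed square cases in plain plastic, 46 x 46 mm, 50 mm tall, flat sides, grey with a white lid that stays on; point at the case's centre, 25 mm above its underside; z up, x and y square to the sides. Two are empty (70 to 140 g), one is full (340 to 500 g); neither look nor name tells which
- case_a: the same case as case_a_center; origin at the centre of its underside. At the start each case stands upright on one of the three cork squares, in any order, within 6 mm of its centre and turned up to 0.12 rad from the stand
- case_b: the same case as case_b_center; origin at the centre of its underside. At the start each case stands upright on one of the three cork squares, in any order, within 6 mm of its centre and turned up to 0.12 rad from the stand
- case_c: the same case as case_c_center; origin at the centre of its underside. At the start each case stands upright on one of the three cork squares, in any order, within 6 mm of its centre and turned up to 0.12 rad from the stand
- acrylic_box: clear acrylic box with aluminium edge strips, 160 mm deep (x), 170 mm wide (y), 82 mm high, fixed on the table, with a closed top; origin at the centre of its underside; its open side with the drawer faces its -x, roughly towards the robot (-0.35 to 0.15 rad)
- drawer (a joint): the box's drawer: 0 is fully shut, grows in m as it slides out towards the box's -x, stop at 0.14; starts 0.11 to 0.135 open. It slides stiffly (about 1.2 N plus 3 N per m/s) and stays where it is left
- drawer_floor (a point): centre of the drawer's inner floor, on its surface, 11 mm above the table; moves with the drawer, axes as the box's. Inside 146 mm long (x), 150 mm wide (y); side walls 44 mm high; clear with a grey lining. What is drawn out is open above; the rest lies under the box's top, 65 mm above this floor. The front panel is 6 mm thick, its top 78 mm above the table
- drawer_pull (a point): front middle of the drawer's aluminium finger lip, 60 mm above the table; the lip is 70 mm wide (y), 8 mm tall, and stands 10 mm out from the front panel, so the inside of the panel is 16 mm from this point towards +x; moves with the drawer; axes as the box's. Push here towards the box's +x to shut the drawer
- dish: terracotta dish, 110 mm across, 30 mm high, loose on the table; origin under its centre; leave alone
- glasses_case: aluminium reading-glasses case, 62 x 160 mm (x, y), 33 mm high, loose on the table; origin under its centre; leave alone
- charger: slim silver plastic charger, 70 x 120 mm (x, y), 12 mm high, loose on the table; origin under its centre; leave alone
There are look-alikes about, which are no part of the job. Leave any pink or red look-alike of the case_b alone. What is shaped like the case_c but purple is not meant.

How it is judged:
By the outcome, as a careful person would: the job done as asked, in the order asked, and still so for the second after the job is handed in, with the robot touching nothing.
It also fails if it takes over 72 s, if anything falls off the work surface, if the arm or the gripper's body presses on something with over 40 N, if the wrist force passes 120 N, or if a joint passes its speed limit or range.

### The arm

A 6-joint arm with a two-finger parallel gripper is mounted at the origin on the work surface. World frame = base frame: x ahead of the robot, y to its left, z up, the work surface at z = 0. Lengths are in m, angles in rad, forces in N, time in s.
With the tool pointing down it reaches from about 0.4 to 0.825 m from the base axis. Payload 7 kg.
Tool frame: the origin (TCP) lies at the very end of the fingers, on their centre line; the grasp point (between the pads) lies 19 mm behind it; x points along the fingers, z is the direction in which the jaws open and shut, and the axes are right-handed (so a half turn about x gives the same grasp; the last joint's range is limited). The gripper opens to 88 mm and grips with 3 to 60 N. Pads are 19 mm wide; open, the fingers measure 130 mm over their backs; the gripper's body (78 mm by 193 mm) begins 47 mm behind the grasp point.
Start: joints at [1.586, 0.359, 0.012, 0, -1.224, -0.288], TCP at [0.182, 0.65, 0.227] pointing down, gripper open.
Joint ranges: [-3.07, 3.07], [-1.43, 2.12], [-1.02, 1.25], [-3.03, 1.67], [-3.05, -0], [-3.03, 3.03]. Speed limits (rad/s): [2.39, 2.39, 3.01, 3.14, 3.14, 3.14].

### API

Orientations are given as a rotation vector (axis times angle).
In Python, from station import manip, viewer, job_done gives the robot as it stands.
- The arm moves only by the tool arm_command, never from a script. Its argument "deltas" is a list of rows, each a list of 3 entries, a list of its own where there are three numbers: the opening in per cent of the stroke, from 0 (shut) to 100 (fully open), then the shift along the tool's x, y, z in mm, then the turn about the tool's x in degrees. A call has exactly 10 rows; each row is the pose to reach, as a shift and turn from the pose commanded when the call began, along the tool's axes at that moment; what a row does not reach only later rows make up. A row lasts 1/8 s, in which the tool goes at most 62.5 mm and 10.7 degrees, less where a joint would pass 70% of its speed; a pose out of reach is approached as far as the arm can. A call with a gripper value outside its range is refused whole. The fingers move at their own pace and stop on an object; "newtons" is the grip in N (left out, the last holds). Time passes only in rows, so rows that repeat a pose let the fingers close, or fill a call up. It gives the time, the measured TCP pose, the force and the opening at its end, in the units of the state.
- manip.get_obs(): the state, without advancing time (a new reading comes with each control period).
- viewer.read_camera(name): name is "scene" or "top" or "wrist"; returns a dict with "img" (480x640x3 uint8, red, green, blue), "depth" (480x640 float32, m along the optical axis (not along the pixel's ray), 0 where there is no reading), "camera_matrix" (3x3 intrinsics, pixels), "rvec" (rotation vector, rad) and "tvec" (3), from world to camera coordinates, as OpenCV has them; the wrist camera has in their place "hand_eye" (4x4, takes a point from camera to tool coordinates, whose origin is the TCP and whose axes are the tool frame's). Camera axes: x right, y down, z forward; pixel columns grow to the right and rows downward; lengths in m; the calibration is good to about 2 mm. A picture is of the moment at which its call begins: read the wrist's pose just before it.
- job_done(): hands the job in, once; it reports no verdict.
The state is a dict: "time": time; "qpos": joint angles; "qd": joint speeds; "effort": joint torques, N m; "eef_pos": TCP position; "orientation": TCP orientation; "contact_force": force on the tool from outside, world axes, zero at the start; "ft_torque": the same for the moment, N m; "grip_width": opening from 0.0 (shut) to 1.0 (fully open).
Only numpy, scipy, OpenCV 4.12 (cv2) and the standard library are available. Lean on these libraries where they do the work, as an engineer would, in place of code of your own. Each camera call takes 0.05 s, during which the arm holds its last target.

## Working session

There is one attempt and no reset: what is moved stays moved. The work goes in short steps, Python scripts to look and compute and a tool call to move; the robot and the scene stay as the last step left them, time stands still between calls to the robot, and variables do not carry over. Pictures are saved under pics/ and viewed, and the job is handed in when it is done.

Besides the shell and the picture viewer there is one more tool, called after "Call:" as name(argument=value, ...) on one line, values as JSON. arm_command: Moves the arm, as the interface text tells. Its arguments: {"type":"object","properties":{"deltas":{"type":"array"},"newtons":{"type":"number"}},"required":["deltas"]}

```bash
ls; mkdir -p pics
cat > h.py <<'E'
import numpy as np,cv2
from station import manip,viewer,job_done
def cam(n):
    c=viewer.read_camera(n);return c
def save(c,n): cv2.imwrite('pics/'+n,cv2.cvtColor(c['img'],cv2.COLOR_RGB2BGR))
def ray(c,uv,z):
    R=cv2.Rodrigues(np.array(c['rvec'],float))[0];t=np.array(c['tvec'],float).ravel();K=np.array(c['camera_matrix'])
    uv=np.atleast_2d(np.array(uv,float));d=np.c_[uv,np.ones(len(uv))]@np.linalg.inv(K).T@R;o=-R.T@t
    return o+d*((z-o[2])/d[:,2])[:,None]
def proj(c,P):
    return cv2.projectPoints(np.atleast_2d(np.array(P,float)),np.array(c['rvec'],float),np.array(c['tvec'],float),np.array(c['camera_matrix'],float),None)[0][:,0]
E
python3 - <<'E'
from h import *
import pickle
o=manip.get_obs();print(o)
d={}
for n in ['scene','top','wrist']:
    c=cam(n);d[n]=c;save(c,n+'0.png')
    print(n,{k:np.round(v,3).tolist() for k,v in c.items() if k not in('img','depth')})
pickle.dump(d,open('c0.pkl','wb'))
E
```

```text
pics
{'time': 0.0, 'qpos': array([ 1.58608711e+00,  3.59383500e-01,  1.10332404e-02, -3.37334430e-04,
       -1.22410171e+00, -2.88094312e-01]), 'qd': array([-0.00100948,  0.00018447, -0.00199643, -0.00019012, -0.00150364,
       -0.00225146]), 'effort': array([-4.08408696e-04, -5.82718670e+01,  2.93047410e+01,  6.99748859e+00,
        6.86637824e-03, -1.49787202e-04]), 'eef_pos': array([0.18176966, 0.64954313, 0.22561604]), 'orientation': array([ 1.40599746,  1.06630894, -1.40818025]), 'contact_force': array([-0.33737922,  0.40296188,  0.23822333]), 'ft_torque': array([0.0243053 , 0.03357073, 0.03517402]), 'grip_width': 1.0022002192867845}
scene {'camera_matrix': [[465.6, 0.0, 317.156], [0.0, 465.6, 241.629], [0.0, 0.0, 1.0]], 'rvec': [1.555, 2.146, -0.754], 'tvec': [0.18, -0.386, 1.728]}
top {'camera_matrix': [[486.088, 0.0, 316.886], [0.0, 486.088, 241.066], [0.0, 0.0, 1.0]], 'rvec': [2.215, -2.179, 0.104], 'tvec': [-0.05, 0.574, 1.196]}
wrist {'camera_matrix': [[425.551, 0.0, 318.816], [0.0, 425.551, 236.669], [0.0, 0.0, 1.0]], 'hand_eye': [[0.0, -0.245, 0.969, -0.158], [0.0, -0.969, -0.245, 0.065], [1.0, 0.0, -0.0, -0.0], [0.0, 0.0, 0.0, 1.0]]}
```

View pics/scene0.png

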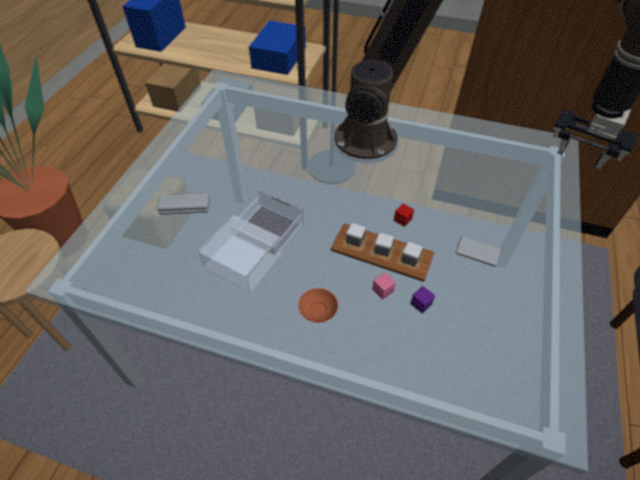

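View pics/top0.png

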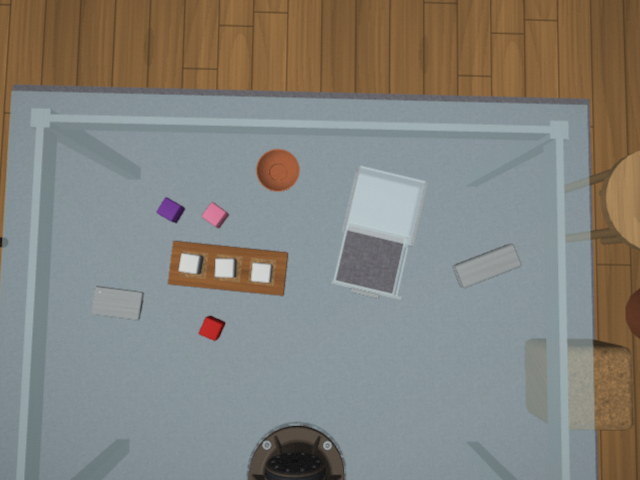

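Top view: three white-lidded grey cases on the stand at (190,264), (225,268) and (262,272). These fit the description. The look-alikes are red (211,328), pink (215,215) and purple (170,210), so I leave those. The drawer is around (370,262), with its lip at (365,294).

```bash
cat > m.py <<'E'
from h import *
import pickle
d=pickle.load(open('c0.pkl','rb'));c=d['top'];img=c['img']
cr=img[190:345,150:430];cv2.imwrite('pics/crop0.png',cv2.cvtColor(cv2.resize(cr,None,fx=2.8,fy=2.8,interpolation=cv2.INTER_CUBIC),cv2.COLOR_RGB2BGR))
hsv=cv2.cvtColor(img,cv2.COLOR_RGB2HSV)
# stand
m=((hsv[...,0]<20)&(hsv[...,1]>90)&(hsv[...,2]>50)).astype(np.uint8);m[:235]=0;m[300:]=0;m[:,:160]=0;m[:,295:]=0
m=cv2.morphologyEx(m,cv2.MORPH_CLOSE,np.ones((25,25)))
k=max(cv2.findContours(m,0,2)[0],key=cv2.contourArea).reshape(-1,2)
P=ray(c,k,0.015)[:,:2].astype(np.float32);print('stand',cv2.minAreaRect(P))
hm=((hsv[...,1]<40)&(hsv[...,2]>185)).astype(np.uint8);hm[:245]=0;hm[290:]=0;hm[:,:172]=0;hm[:,285:]=0
for k in cv2.findContours(hm,0,1)[0]:
    if cv2.contourArea(k)<60: continue
    P=ray(c,k.reshape(-1,2),0.065)[:,:2].astype(np.float32);r=cv2.minAreaRect(P);print('lid',cv2.boundingRect(k),np.round(r[0],4),np.round(r[1],4),r[2])
for n,uv,z in[('red',(211,328),.04),('pink',(215,215),.04),('purple',(170,210),.04),('dish',(278,170),.02),('charger',(117,303),.012),('glasses',(487,265),.03)]:print(n,ray(c,uv,z)[0])
E
python3 m.py
```

```text
stand ((0.504828691482544, 0.17991448938846588), (0.28727030754089355, 0.10722849518060684), 85.13687133789062)
lid (252, 264, 18, 18) [0.4947 0.0947] [0.0404 0.0406] 85.18937683105469
lid (215, 259, 18, 18) [0.5047 0.1826] [0.0406 0.0404] 0.9048469066619873
lid (179, 254, 19, 19) [0.5139 0.2668] [0.0403 0.0404] 82.4549560546875
red [0.35833822 0.21269361 0.04      ]
pink [0.6336109  0.21144304 0.04      ]
purple [0.64388942 0.32180688 0.04      ]
dish [0.75334642 0.06034191 0.02      ]
charger [0.41342986 0.45128402 0.012     ]
glasses [ 0.52199171 -0.46629339  0.03      ]
```

Run:
```python
from h import *
import pickle
d=pickle.load(open('c0.pkl','rb'));c=d['top']
cr=c['img'][155:310,320:440];cv2.imwrite('pics/box0.png',cv2.cvtColor(cv2.resize(cr,None,fx=3.8,fy=3.8,interpolation=cv2.INTER_CUBIC),cv2.COLOR_RGB2BGR))
c=d['scene'];cr=c['img'][180:300,190:450];cv2.imwrite('pics/box1.png',cv2.cvtColor(cv2.resize(cr,None,fx=3,fy=3,interpolation=cv2.INTER_CUBIC),cv2.COLOR_RGB2BGR))
```

```text
(no output)
```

View pics/crop0.png

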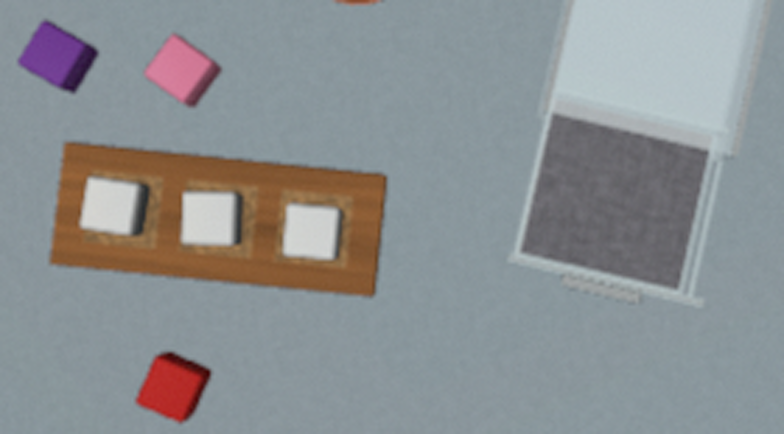

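View pics/box0.png

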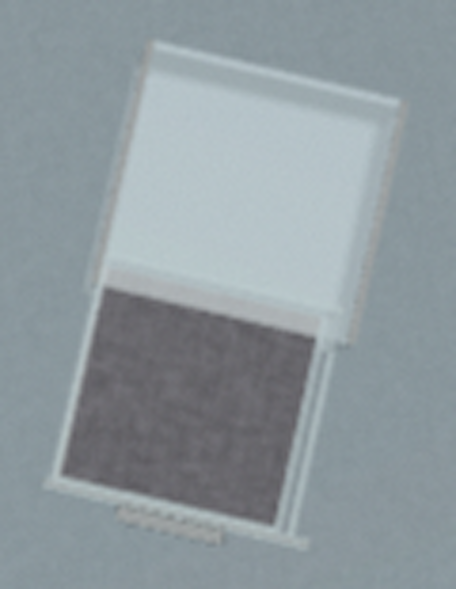

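View pics/box1.png

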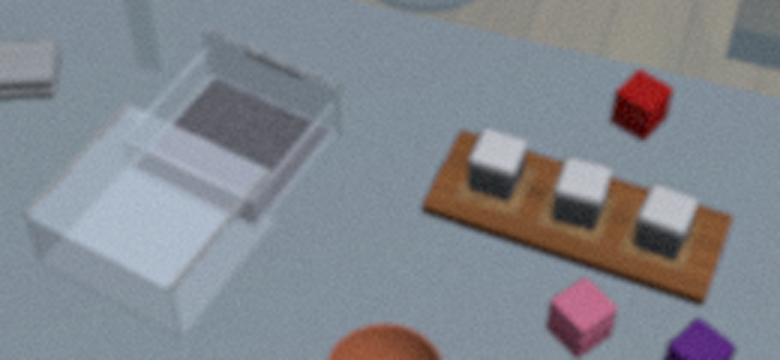

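```bash
cat >> h.py <<'E'
from scipy.spatial.transform import Rotation as Rn
def plan(o,target,yawz=None):
    """yawz: desired heading (deg, world) of tool z. prints tool shift mm, turn deg"""
    R=Rn.from_rotvec(o['orientation']).as_matrix()
    s=R.T@(np.array(target)-o['eef_pos'])*1000
    print('tool axes x,y,z (world):',np.round(R.T,3).tolist())
    print('shift mm',np.round(s,1))
    if yawz is not None:
        cur=np.degrees(np.arctan2(R[1,2],R[0,2]))
        # turn about tool x (down): heading changes by sign(R[2,0])
        for y in (yawz,yawz+180):
            t=((y-cur+180)%360-180)*np.sign(R[2,0]);print('cur head',round(cur,1),'turn',round(t,1))
E
python3 - <<'E'
from h import *
import pickle
d=pickle.load(open('c0.pkl','rb'));c=d['top']
def b(u,v):return (u/3.8+320-.5,v/3.8+155-.5)
p=ray(c,[b(47,485),b(307,545)],.078);print('panel',p);v=p[0]-p[1];print(np.linalg.norm(v),np.degrees(np.arctan2(v[1],v[0])))
p=ray(c,[b(118,515),b(220,545)],.064);print('lip',p);v=p[0]-p[1];print(np.linalg.norm(v),np.degrees(np.arctan2(v[1],v[0])))
p=ray(c,[b(153,42),b(405,100),b(95,288),b(347,347)],.082);print('boxtop',p)
print('yaw', [np.degrees(np.arctan2(*(p[i]-p[j])[[1,0]])) for i,j in((0,1),(2,3),(0,2),(1,3))], p.mean(0))
print('dims',np.linalg.norm(p[0]-p[1]),np.linalg.norm(p[0]-p[2]))
o=manip.get_obs()
plan(o,[.514,.267,.15],-5)
E
```

```text
panel [[ 0.47399559 -0.07649299  0.078     ]
 [ 0.43913784 -0.23970019  0.078     ]]
0.16688813887773335 77.94392082902083
lip [[ 0.45561653 -0.12243246  0.064     ]
 [ 0.43771872 -0.18722587  0.064     ]]
0.0672199193563482 74.55830782098504
boxtop [[ 0.75487249 -0.1396936   0.082     ]
 [ 0.72100172 -0.30032004  0.082     ]
 [ 0.59766878 -0.10472976  0.082     ]
 [ 0.56333428 -0.26368342  0.082     ]]
yaw [np.float64(78.09266744839448), np.float64(77.81119165665068), np.float64(-12.539113899636602), np.float64(-13.081472908139322)] [ 0.65921932 -0.2021067   0.082     ]
dims 0.16415871390699285 0.1610449551524947
tool axes x,y,z (world): [[-0.0, -0.001, -1.0], [0.963, -0.269, 0.0], [-0.269, -0.963, 0.001]]
shift mm [ 76.3 423.  278.9]
cur head -105.6 turn -100.6
cur head -105.6 turn 79.4
```

Call:
arm_command(deltas=[[100, [7, 42, 28], 8], [100, [14, 85, 56], 16], [100, [21, 127, 84], 24], [100, [28, 170, 112], 32], [100, [35, 212, 140], 40], [100, [43, 254, 168], 48], [100, [50, 296, 196], 56], [100, [57, 339, 224], 64], [100, [62, 381, 252], 72], [100, [66, 423, 279], 79.4]], newtons=25)

```text
time: 1.4
eef_pos: [0.5148, 0.2659, 0.1603]
orientation: [-2.174, 0.1, 2.175]
contact_force: [1.4, 1.3, -0.0]
grip_width: 1.003
```

```bash
cat >> h.py <<'E'
def wray(o,c,uv,z):
    R=Rn.from_rotvec(o['orientation']).as_matrix();H=np.array(c['hand_eye']);K=np.array(c['camera_matrix'])
    uv=np.atleast_2d(np.array(uv,float));d=np.c_[uv,np.ones(len(uv))]@np.linalg.inv(K).T@H[:3,:3].T@R.T
    p=o['eef_pos']+R@H[:3,3];return p+d*((z-p[2])/d[:,2])[:,None]
def lids(o,c,z=.065):
    hsv=cv2.cvtColor(c['img'],cv2.COLOR_RGB2HSV);m=((hsv[...,1]<40)&(hsv[...,2]>185)).astype(np.uint8)
    for k in cv2.findContours(m,0,1)[0]:
        if cv2.contourArea(k)<400: continue
        P=wray(o,c,k.reshape(-1,2),z)[:,:2].astype(np.float32);r=cv2.minAreaRect(P)
        print('lid',cv2.boundingRect(k),np.round(r[0],4),np.round(r[1],4),round(r[2],1))
E
python3 - <<'E'
from h import *
o=manip.get_obs();c=cam('wrist');save(c,'w1.png');print(o['time'],o['eef_pos'],o['qpos'],o['contact_force'])
lids(o,c); plan(o,[.514,.267,.16],174)
E
```

```text
1.4 [0.51481851 0.26592444 0.16027427] [ 8.14118177e-01  2.55136367e-01 -2.95572167e-01 -7.65241863e-05
 -1.02033653e+00 -9.06132789e-01] [ 1.40450313e+00  1.26914887e+00 -2.35110543e-04]
lid (291, 207, 67, 65) [0.5118 0.267 ] [0.0399 0.0396] 82.6
lid (290, 55, 73, 78) [0.5025 0.1825] [0.0396 0.0393] 89.6
tool axes x,y,z (world): [[-0.0, -0.0, -1.0], [-0.092, -0.996, 0.0], [-0.996, 0.092, 0.0]]
shift mm [ 0.3 -1.   0.9]
cur head 174.7 turn 0.7
cur head 174.7 turn -179.3
```

View pics/w1.png

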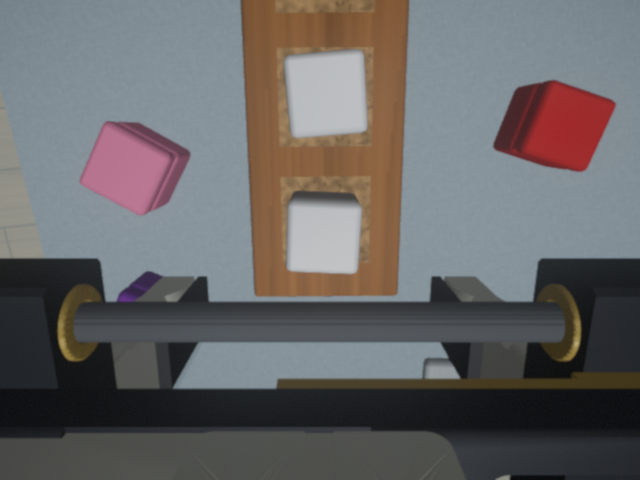

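Call:
arm_command(deltas=[[100, [25, -1, 2.4], 2.1], [100, [55, -1, 2.4], 2.1], [100, [85, -1, 2.4], 2.1], [100, [110, -1, 2.4], 2.1], [100, [125, -1, 2.4], 2.1], [100, [132, -1, 2.4], 2.1], [100, [132, -1, 2.4], 2.1], [40, [132, -1, 2.4], 2.1], [40, [132, -1, 2.4], 2.1], [40, [132, -1, 2.4], 2.1]], newtons=25)

```text
time: 2.7
eef_pos: [0.5119, 0.2687, 0.0291]
orientation: [-2.157, 0.134, 2.156]
contact_force: [-0.4, 0.1, -0.5]
grip_width: 0.723
```

Call:
arm_command(deltas=[[40, [0, 0, 0], 0], [40, [0, 0, 0], 0], [40, [0, 0, 0], 0], [40, [0, 0, 0], 0], [40, [0, 0, 0], 0], [40, [-10, 0, 0], 0], [40, [-23, 0, 0], 0], [40, [-36, 0, 0], 0], [40, [-47, 0, 0], 0], [40, [-52, 0, 0], 0]])

```text
time: 3.95
eef_pos: [0.5121, 0.2689, 0.0817]
orientation: [-2.158, 0.133, 2.156]
contact_force: [0.2, 0.1, -2.3]
grip_width: 0.522
```

Call:
arm_command(deltas=[[40, [0, 0, 0], 0], [40, [0, 0, 0], 0], [40, [0, 0, 0], 0], [40, [0, 0, 0], 0], [40, [0, 0, 0], 0], [40, [0, 0, 0], 0], [40, [12, 0, 0], 0], [40, [25, 0, 0], 0], [40, [37, 0, 0], 0], [40, [45, 0, 0], 0]])

```text
time: 5.2
eef_pos: [0.5114, 0.2682, 0.0342]
orientation: [-2.157, 0.136, 2.159]
contact_force: [-0.7, 0.3, -1.6]
grip_width: 0.521
```

Call:
arm_command(deltas=[[40, [0, 0, 0], 0], [40, [0, 0, 0], 0], [40, [3, 0, 0], 0], [40, [6, 0, 0], 0], [40, [7.5, 0, 0], 0], [40, [7.5, 0, 0], 0], [40, [7.5, 0, 0], 0], [60, [7.5, 0, 0], 0], [80, [7.5, 0, 0], 0], [100, [7.5, 0, 0], 0]])

```text
time: 6.45
eef_pos: [0.5118, 0.2686, 0.028]
orientation: [-2.157, 0.134, 2.157]
contact_force: [0.0, 0.2, 0.3]
grip_width: 0.767
```

Run:
```python
from h import *
o=manip.get_obs();print(o['time'],o['eef_pos'],o['contact_force'],o['grip_width'])
plan(o,[.5035,.1825,.16],179.6)
```

```text
6.45 [0.51180042 0.26856937 0.0280035 ] [0.0365067  0.24458687 0.2548011 ] 0.7672504475644931
tool axes x,y,z (world): [[0.0, -0.0, -1.0], [-0.124, -0.992, 0.0], [-0.992, 0.124, -0.0]]
shift mm [-132.    86.4   -2.4]
cur head 172.9 turn -6.7
cur head 172.9 turn 173.3
```

Call:
arm_command(deltas=[[100, [-20, 0, 0], 0], [100, [-45, 0, 0], 0], [100, [-75, 0, 0], 0], [100, [-105, 15, 0], -1], [100, [-125, 40, -1], -3], [100, [-132, 65, -2], -5], [100, [-132, 82, -2.4], -6], [100, [-132, 86.4, -2.4], -6], [100, [-132, 86.4, -2.4], -6], [100, [-132, 86.4, -2.4], -6]])

```text
time: 7.7
eef_pos: [0.5035, 0.1831, 0.1599]
orientation: [-2.212, 0.022, 2.212]
contact_force: [0.1, 0.5, -0.1]
grip_width: 0.998
```

Run:
```python
from h import *
o=manip.get_obs();c=cam('wrist');save(c,'w2.png');print(o['time'],o['eef_pos'],o['contact_force'])
lids(o,c); plan(o,[.503,.1825,.028],179.6)
```

```text
7.7 [0.50352765 0.18308177 0.15988593] [ 0.05818702  0.46288858 -0.14914303]
lid (279, 343, 64, 35) [0.5106 0.266 ] [0.0251 0.0418] 88.8
lid (288, 206, 65, 64) [0.5027 0.1825] [0.0401 0.0396] 90.0
lid (299, 47, 74, 79) [0.4925 0.0948] [0.0399 0.0396] 85.5
tool axes x,y,z (world): [[-0.0, -0.0, -1.0], [-0.02, -1.0, 0.0], [-1.0, 0.02, 0.0]]
shift mm [131.9   0.6   0.5]
cur head 178.9 turn -0.7
cur head 178.9 turn 179.3
```

View pics/w2.png

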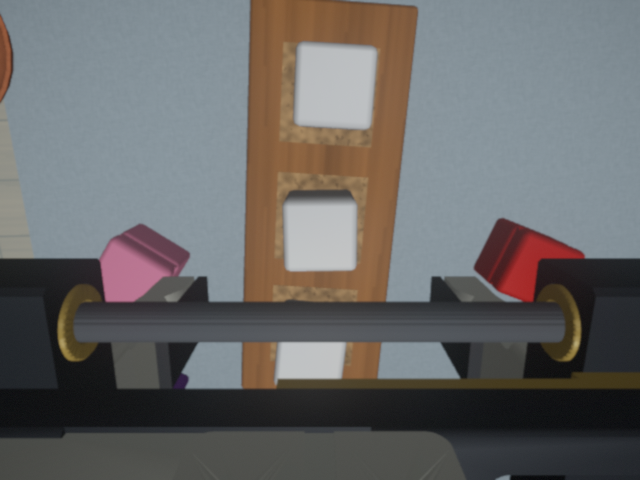

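The left case is back on its cork at (310,360). The middle one is centred at (320,231). Now I lift the middle case.

Call:
arm_command(deltas=[[80, [25, 0.6, 0.6], -0.7], [80, [55, 0.6, 0.6], -0.7], [80, [85, 0.6, 0.6], -0.7], [75, [110, 0.6, 0.6], -0.7], [75, [125, 0.6, 0.6], -0.7], [75, [132, 0.6, 0.6], -0.7], [75, [132, 0.6, 0.6], -0.7], [40, [132, 0.6, 0.6], -0.7], [40, [132, 0.6, 0.6], -0.7], [40, [132, 0.6, 0.6], -0.7]], newtons=25)

```text
time: 9.0
eef_pos: [0.5031, 0.1822, 0.0287]
orientation: [-2.218, 0.008, 2.216]
contact_force: [-1.6, 0.4, 3.4]
grip_width: 0.525
```

Call:
arm_command(deltas=[[40, [0, 0, 0], 0], [40, [0, 0, 0], 0], [40, [-10, 0, 0], 0], [40, [-23, 0, 0], 0], [40, [-36, 0, 0], 0], [40, [-47, 0, 0], 0], [40, [-52, 0, 0], 0], [40, [-52, 0, 0], 0], [40, [-52, 0, 0], 0], [40, [-52, 0, 0], 0]])

```text
time: 10.25
eef_pos: [0.5026, 0.1818, 0.0796]
orientation: [-2.217, 0.009, 2.219]
contact_force: [-0.2, -0.0, -4.4]
grip_width: 0.525
```

Run:
```python
from h import *
for i in range(4):
    o=manip.get_obs();print(o['time'],o['eef_pos'],o['contact_force'],o['grip_width'],o['effort'][1:3]);c=cam('wrist')
save(c,'w3.png')
```

```text
10.25 [0.50255653 0.18175603 0.0796076 ] [-0.18879606 -0.02425492 -4.39014586] 0.5251908464929168 [-47.11232901  23.88874054]
10.3 [0.50262887 0.18181689 0.07966547] [ 0.08882585 -0.44976345 -4.57653651] 0.5216693898769247 [-47.04175472  23.86484027]
10.35 [0.50264703 0.18182295 0.07969432] [-0.3170412   0.47175067 -3.20184379] 0.5267355269168777 [-46.98750973  23.85522723]
10.4 [0.50270789 0.18187718 0.07978095] [-0.631798    0.91303805 -4.68619123] 0.5193561204236069 [-46.94680095  23.85408998]
```

Middle reads about 4.2 N, against about 1.6 N for the left, so it looks full. I put it back and weigh the right one as well.

Call:
arm_command(deltas=[[40, [10, 0, 0], 0], [40, [22, 0, 0], 0], [40, [34, 0, 0], 0], [40, [43, 0, 0], 0], [40, [48, 0, 0], 0], [40, [51, 0, 0], 0], [40, [52, 0, 0], 0], [40, [52, 0, 0], 0], [60, [52, 0, 0], 0], [80, [52, 0, 0], 0]])

```text
time: 11.7
eef_pos: [0.5034, 0.1824, 0.0284]
orientation: [-2.219, 0.007, 2.216]
contact_force: [-0.3, 0.4, 0.2]
grip_width: 0.658
```

Run:
```python
from h import *
o=manip.get_obs();print(o['time'],o['eef_pos'],o['contact_force'],o['grip_width'])
plan(o,[.493,.0948,.14],175.5)
```

```text
11.7 [0.5033733  0.18235251 0.02842282] [-0.25511606  0.38851372  0.17308029] 0.6577252158253307
tool axes x,y,z (world): [[0.001, 0.001, -1.0], [-0.007, -1.0, -0.001], [-1.0, 0.007, -0.001]]
shift mm [-111.7   87.5    9.6]
cur head 179.6 turn 4.1
cur head 179.6 turn -175.9
```

Call:
arm_command(deltas=[[80, [0, 0, 0], 0], [80, [-15, 0, 0], 0], [80, [-40, 0, 0], 0], [80, [-70, 0, 0], 0], [80, [-100, 15, 2], 1], [80, [-115, 40, 4], 2], [80, [-120, 65, 7], 3], [80, [-120, 82, 9], 4], [80, [-120, 87.5, 9.6], 4], [80, [-120, 87.5, 9.6], 4]])

```text
time: 12.95
eef_pos: [0.4925, 0.0941, 0.1477]
orientation: [-2.181, 0.085, 2.182]
contact_force: [-0.6, 0.3, -0.2]
grip_width: 0.8
```

Run:
```python
from h import *
o=manip.get_obs();c=cam('wrist');save(c,'w4.png');print(o['time'],o['eef_pos'],o['contact_force'])
lids(o,c); plan(o,[.493,.0948,.028],175.5)
```

```text
12.95 [0.4924749  0.09413111 0.1477014 ] [-0.62275299  0.29988321 -0.20981197]
lid (280, 348, 66, 30) [0.5022 0.1723] [0.0208 0.04  ] 89.2
lid (284, 211, 70, 67) [0.4924 0.0946] [0.0401 0.0401] 85.5
tool axes x,y,z (world): [[-0.001, -0.0, -1.0], [-0.078, -0.997, 0.0], [-0.997, 0.078, 0.001]]
shift mm [119.7  -0.8  -0.5]
cur head 175.5 turn 0.0
cur head 175.5 turn -180.0
```

View pics/w4.png

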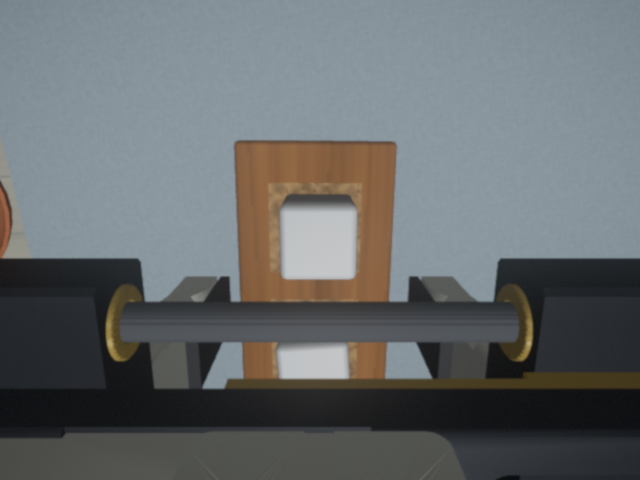

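The middle case is standing again (315,362), and the right one is centred at (318,236).

Call:
arm_command(deltas=[[80, [25, -0.7, 0], 0], [80, [55, -0.7, 0], 0], [80, [85, -0.7, 0], 0], [75, [105, -0.7, 0], 0], [75, [117, -0.7, 0], 0], [75, [120, -0.7, 0], 0], [75, [120, -0.7, 0], 0], [40, [120, -0.7, 0], 0], [40, [120, -0.7, 0], 0], [40, [120, -0.7, 0], 0]], newtons=25)

```text
time: 14.25
eef_pos: [0.4929, 0.0954, 0.0286]
orientation: [-2.183, 0.084, 2.181]
contact_force: [-1.0, 1.5, 3.2]
grip_width: 0.524
```

Call:
arm_command(deltas=[[40, [0, 0, 0], 0], [40, [0, 0, 0], 0], [40, [-10, 0, 0], 0], [40, [-23, 0, 0], 0], [40, [-36, 0, 0], 0], [40, [-47, 0, 0], 0], [40, [-52, 0, 0], 0], [40, [-52, 0, 0], 0], [40, [-52, 0, 0], 0], [40, [-52, 0, 0], 0]])

```text
time: 15.5
eef_pos: [0.4923, 0.0951, 0.0796]
orientation: [-2.181, 0.085, 2.183]
contact_force: [0.8, -0.4, -2.1]
grip_width: 0.523
```

Run:
```python
from h import *
for i in range(3):
    o=manip.get_obs();print(o['time'],o['eef_pos'],o['contact_force'],o['grip_width'],o['effort'][1:3]);c=cam('wrist')
```

```text
15.5 [0.4923305  0.09506918 0.07961661] [ 0.82732661 -0.37872231 -2.0806462 ] 0.5231262934465668 [-41.33688569  22.4885112 ]
15.55 [0.49236278 0.09511974 0.07965206] [ 0.44900811 -0.85904879 -1.57444621] 0.5252499516438874 [-41.26955867  22.46751845]
15.6 [0.49245168 0.09514552 0.07971566] [-0.81819248  0.5665392  -1.75762384] 0.5195322257863831 [-41.21573925  22.45920181]
```

Right reads about 1.8 N, so it is empty and the middle one is full. I put the right one back and return to the middle.

Call:
arm_command(deltas=[[40, [10, 0, 0], 0], [40, [22, 0, 0], 0], [40, [34, 0, 0], 0], [40, [43, 0, 0], 0], [40, [48, 0, 0], 0], [40, [51, 0, 0], 0], [40, [51.5, 0, 0], 0], [40, [51.5, 0, 0], 0], [60, [51.5, 0, 0], 0], [80, [51.5, 0, 0], 0]])

```text
time: 16.9
eef_pos: [0.4928, 0.0953, 0.0288]
orientation: [-2.182, 0.084, 2.181]
contact_force: [0.0, -0.6, 0.1]
grip_width: 0.656
```

Run:
```python
from h import *
o=manip.get_obs();print(o['time'],o['eef_pos'],o['contact_force'],o['grip_width'])
plan(o,[.5033,.1823,.14],179.6)
```

```text
16.9 [0.49280289 0.09533297 0.02883722] [ 0.01696579 -0.58946082  0.09342045] 0.6559506019775256
tool axes x,y,z (world): [[0.001, 0.0, -1.0], [-0.077, -0.997, -0.0], [-0.997, 0.077, -0.001]]
shift mm [-111.1  -87.6   -3.8]
cur head 175.6 turn -4.0
cur head 175.6 turn 176.0
```

Call:
arm_command(deltas=[[80, [0, 0, 0], 0], [80, [-15, 0, 0], 0], [80, [-40, 0, 0], 0], [80, [-70, 0, 0], 0], [80, [-100, -15, -1], -1], [80, [-115, -40, -2], -2], [80, [-118, -65, -3], -3], [80, [-118, -82, -3.8], -4], [80, [-118, -87.6, -3.8], -4], [80, [-118, -87.6, -3.8], -4]])

```text
time: 18.15
eef_pos: [0.5027, 0.1822, 0.1456]
orientation: [-2.217, 0.009, 2.22]
contact_force: [-0.9, 0.3, -0.3]
grip_width: 0.8
```

Run:
```python
from h import *
o=manip.get_obs();c=cam('wrist');save(c,'w5.png');print(o['time'],o['eef_pos'],o['contact_force'])
lids(o,c); plan(o,[.503,.1823,.028],179.6)
```

```text
18.15 [0.50266296 0.18218679 0.14559825] [-0.89250304  0.27720802 -0.26498326]
lid (274, 343, 69, 35) [0.5097 0.2581] [0.024  0.0414] 85.0
lid (284, 211, 71, 67) [0.5021 0.182 ] [0.0398 0.0408] 89.6
lid (298, 43, 81, 86) [0.4919 0.095 ] [0.0412 0.0407] 85.7
tool axes x,y,z (world): [[-0.002, -0.001, -1.0], [-0.007, -1.0, 0.001], [-1.0, 0.007, 0.002]]
shift mm [117.6  -0.3  -0.5]
cur head 179.6 turn -0.0
cur head 179.6 turn 180.0
```

Call:
arm_command(deltas=[[80, [25, 0, 0], 0], [80, [55, 0, 0], 0], [80, [85, 0, 0], 0], [75, [105, 0, 0], 0], [75, [113, 0, 0], 0], [75, [115, 0, 0], 0], [75, [115, 0, 0], 0], [40, [115, 0, 0], 0], [40, [115, 0, 0], 0], [40, [115, 0, 0], 0]], newtons=30)

```text
time: 19.45
eef_pos: [0.5032, 0.1824, 0.032]
orientation: [-2.218, 0.008, 2.217]
contact_force: [-1.3, 0.2, 2.3]
grip_width: 0.522
```

Call:
arm_command(deltas=[[40, [0, 0, 0], 0], [40, [0, 0, 0], 0], [40, [-10, 0, 0], 0], [40, [-25, 0, 0], 0], [40, [-45, 0, 0], 0], [40, [-65, 0, 0], 0], [40, [-85, 0, 0], 0], [40, [-105, 0, 0], 0], [40, [-120, 0, 0], 0], [40, [-125, 0, 0], 0]])

```text
time: 20.7
eef_pos: [0.5035, 0.1825, 0.1578]
orientation: [-2.219, 0.007, 2.216]
contact_force: [0.6, 0.4, -5.1]
grip_width: 0.525
```

Run:
```python
from h import *
o=manip.get_obs();c=cam('top');save(c,'t6.png');print(o['time'],o['eef_pos'],o['contact_force'],o['qpos'])
plan(o,[.503,-.168,.155],77.7)
cv2.imwrite('pics/t6c.png',cv2.cvtColor(cv2.resize(c['img'][150:345,150:440],None,fx=2.7,fy=2.7,interpolation=cv2.INTER_CUBIC),cv2.COLOR_RGB2BGR))
```

```text
20.7 [0.50346082 0.18251364 0.15782761] [ 0.60211737  0.44943662 -5.13107644] [ 7.14069281e-01  1.86505442e-01 -3.93582411e-01 -7.62871759e-06
 -9.88898040e-01 -7.21628146e-01]
tool axes x,y,z (world): [[0.001, 0.001, -1.0], [-0.008, -1.0, -0.001], [-1.0, 0.008, -0.001]]
shift mm [  2.4 350.5  -2.2]
cur head 179.6 turn 101.9
cur head 179.6 turn -78.1
```

View pics/t6c.png

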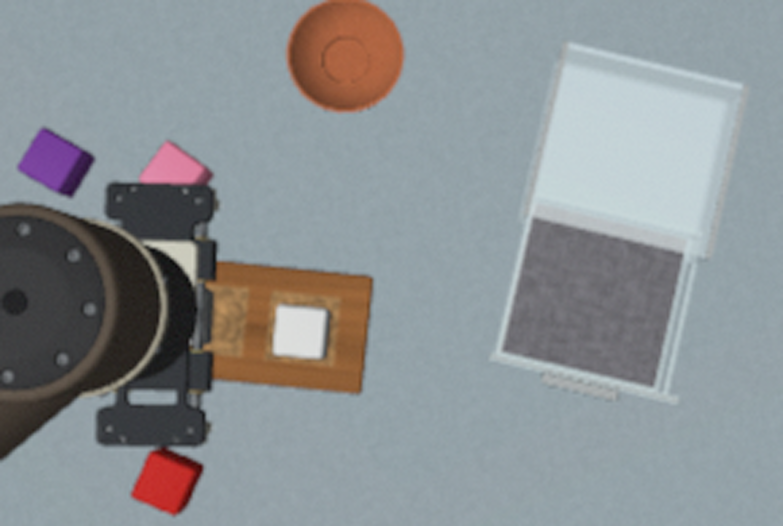

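Top crop: the middle case is held, the right case is at (300,332), and the drawer area is clear. Next I swing over to the drawer.

Call:
arm_command(deltas=[[40, [0, 15, 0], 5], [40, [0, 45, 0], 14], [40, [0, 80, -1], 24], [40, [0, 120, -1], 34], [40, [0, 160, -1], 44], [40, [0, 200, -1], 54], [40, [0, 240, -2], 64], [40, [0, 280, -2], 74], [40, [0, 310, -2], 84], [40, [0, 335, -2], 94]])

```text
time: 22.0
eef_pos: [0.5019, -0.154, 0.1557]
orientation: [-1.146, 1.249, 1.148]
contact_force: [0.1, 0.5, -3.9]
grip_width: 0.516
```

Run:
```python
from h import *
o=manip.get_obs();print(o['time'],o['eef_pos'],o['contact_force'],o['qpos'])
plan(o,[.503,-.168,.155],77.7)
```

```text
22.0 [ 0.50190876 -0.15395136  0.155669  ] [ 0.13686126  0.53406027 -3.89949077] [ 7.62031396e-02  1.73647294e-01 -4.15498668e-01 -2.71360754e-04
 -9.83304568e-01 -1.73078923e+00]
tool axes x,y,z (world): [[-0.002, 0.0, -1.0], [-0.996, 0.084, 0.002], [0.084, 0.996, -0.0]]
shift mm [  0.7  -2.3 -13.9]
cur head 85.2 turn 7.5
cur head 85.2 turn -172.5
```

Call:
arm_command(deltas=[[40, [0, -1, -7], 4], [40, [0, -2, -12], 7], [40, [0, -2.3, -14], 7.5], [40, [0, -2.3, -14], 7.5], [40, [0, -2.3, -14], 7.5], [40, [0, -2.3, -14], 7.5], [40, [0, -2.3, -14], 7.5], [40, [0, -2.3, -14], 7.5], [40, [0, -2.3, -14], 7.5], [40, [0, -2.3, -14], 7.5]])

```text
time: 23.25
eef_pos: [0.5039, -0.1669, 0.1566]
orientation: [-1.054, 1.3, 1.054]
contact_force: [0.8, -0.5, -5.2]
grip_width: 0.522
```

Run:
```python
from h import *
import pickle
o=manip.get_obs();c=cam('wrist');save(c,'w7.png');pickle.dump((o,c),open('w7.pkl','wb'));print(o['time'],o['eef_pos'],o['contact_force'])
c=cam('scene');save(c,'s7.png')
cv2.imwrite('pics/s7c.png',cv2.cvtColor(cv2.resize(c['img'][120:310,180:450],None,fx=2.9,fy=2.9,interpolation=cv2.INTER_CUBIC),cv2.COLOR_RGB2BGR))
plan(o,[.503,-.168,.155],77.7)
```

```text
23.25 [ 0.50387777 -0.16687614  0.15658617] [ 0.81846214 -0.54325982 -5.23372744]
tool axes x,y,z (world): [[0.0, 0.0, -1.0], [-0.978, 0.207, -0.0], [0.207, 0.978, 0.0]]
shift mm [ 1.6  0.6 -1.3]
cur head 78.1 turn 0.4
cur head 78.1 turn -179.6
```

View pics/w7.png

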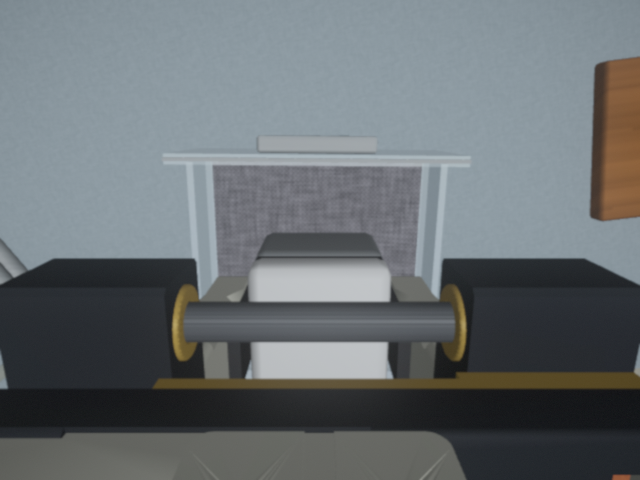

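View pics/s7c.png

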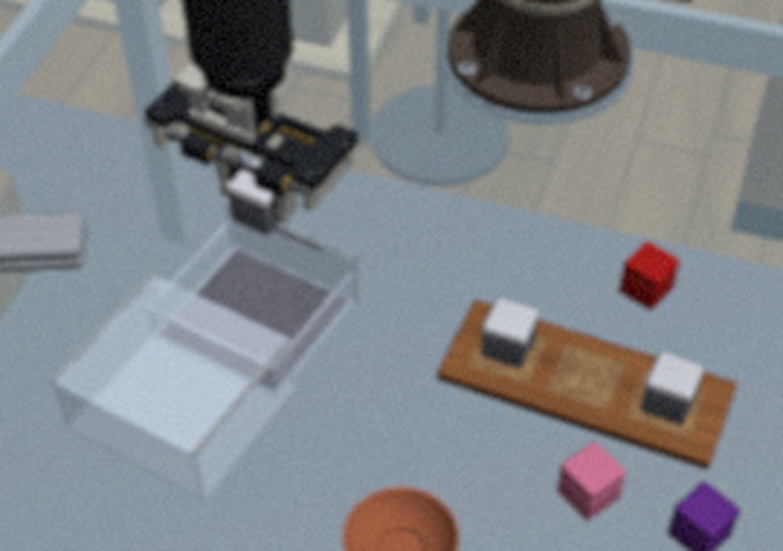

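Wrist view: panel top edge from (164,155) to (468,158), lip (257–377, 137–152), and the case is square to the drawer. Scene view: the two empty cases are standing.

Run:
```python
from h import *
import pickle
o,c=pickle.load(open('w7.pkl','rb'))
R=Rn.from_rotvec(o['orientation']).as_matrix()
def s(n,uv,z):
    p=wray(o,c,uv,z);print(n,np.round(p,4).tolist(),'tool mm',np.round((p-o['eef_pos'])@R*1000,1).tolist())
s('panel outer',[(164,153),(468,156)],.078);s('panel inner',[(170,163),(465,166)],.078)
s('walls inner',[(216,200),(420,200)],.055);s('lip',[(257,137),(377,137)],.064)
```

```text
panel outer [[0.4346, -0.2385, 0.078], [0.4705, -0.076, 0.078]] tool mm [[78.6, 53.0, -84.4], [78.6, 51.4, 82.0]]
panel inner [[0.4404, -0.2369, 0.078], [0.4756, -0.0783, 0.078]] tool mm [[78.6, 47.6, -81.6], [78.6, 46.0, 80.8]]
walls inner [[0.4679, -0.2238, 0.055], [0.4939, -0.1008, 0.055]] tool mm [[101.6, 23.4, -63.1], [101.6, 23.4, 62.6]]
lip [[0.4366, -0.1887, 0.064], [0.4508, -0.1213, 0.064]] tool mm [[92.6, 61.3, -35.3], [92.6, 61.4, 33.6]]
```

Call:
arm_command(deltas=[[40, [12, 0, 0], 0.3], [40, [30, 0, 0], 0.3], [40, [50, 0, 0], 0.3], [40, [70, 0, 0], 0.3], [40, [88, 0, 0], 0.3], [40, [103, 0, 0], 0.3], [40, [113, 0, 0], 0.3], [40, [119, 0, 0], 0.3], [40, [121, 0, 0], 0.3], [40, [121, 0, 0], 0.3]])

```text
time: 24.6
eef_pos: [0.5041, -0.1669, 0.0358]
orientation: [-1.051, 1.302, 1.05]
contact_force: [-0.9, -0.4, -4.1]
grip_width: 0.525
```

Call:
arm_command(deltas=[[40, [2, 0, 0], 0], [40, [4, 0, 0], 0], [40, [6, 0, 0], 0], [40, [7, 0, 0], 0], [40, [7.5, 0, 0], 0], [40, [7.5, 0, 0], 0], [40, [7.5, 0, 0], 0], [40, [7.5, 0, 0], 0], [40, [7.5, 0, 0], 0], [40, [7.5, 0, 0], 0]])

```text
time: 25.85
eef_pos: [0.5039, -0.1669, 0.0281]
orientation: [-1.051, 1.303, 1.051]
contact_force: [-0.5, -0.6, -4.4]
grip_width: 0.523
```

Call:
arm_command(deltas=[[40, [0.5, 0, 0], 0], [40, [1, 0, 0], 0], [40, [1.5, 0, 0], 0], [40, [1.5, 0, 0], 0], [40, [1.5, 0, 0], 0], [40, [1.5, 0, 0], 0], [40, [1.5, 0, 0], 0], [40, [1.5, 0, 0], 0], [40, [1.5, 0, 0], 0], [40, [1.5, 0, 0], 0]])

```text
time: 27.1
eef_pos: [0.5053, -0.1672, 0.0279]
orientation: [-1.053, 1.301, 1.049]
contact_force: [-0.5, -1.5, 8.3]
grip_width: 0.521
```

On the floor now (+8 N). Release to 72 %, then rise.

Call:
arm_command(deltas=[[52, [-0.8, 0, 0], 0], [54, [-0.8, 0, 0], 0], [60, [-0.8, 0, 0], 0], [66, [-0.8, 0, 0], 0], [72, [-0.8, 0, 0], 0], [72, [-0.8, 0, 0], 0], [72, [-0.8, 0, 0], 0], [72, [-5, 0, 0], 0], [72, [-20, 0, 0], 0], [72, [-40, 0, 0], 0]])

```text
time: 28.35
eef_pos: [0.5038, -0.1669, 0.0676]
orientation: [-1.051, 1.303, 1.051]
contact_force: [0.3, -0.1, 0.1]
grip_width: 0.72
```

Run:
```python
from h import *
o=manip.get_obs();print(o['time'],o['eef_pos'],o['contact_force'],o['grip_width'],o['qpos'])
plan(o,[.434-.03*.977-.0,-.153+.03*.21,.16],77.9)
```

```text
28.35 [ 0.50375578 -0.16691009  0.06760785] [ 0.3285727  -0.14776902  0.11392351] 0.7197979901239037 [ 4.99128001e-02  2.85901277e-01 -5.07258048e-01  1.34355871e-04
 -7.78014395e-01 -1.83414344e+00]
tool axes x,y,z (world): [[-0.0, -0.0, -1.0], [-0.977, 0.212, 0.0], [0.212, 0.977, -0.0]]
shift mm [-92.4 101.1  -1.2]
cur head 77.8 turn -0.1
cur head 77.8 turn 179.9
```

Call:
arm_command(deltas=[[72, [-25, 0, 0], 0], [72, [-50, 0, 0], 0], [72, [-72, 0, 0], 0], [60, [-80, 10, 0], 0], [40, [-80, 35, 0], 0], [20, [-80, 65, 0], 0], [0, [-80, 88, 0], 0], [0, [-80, 100, 0], 0], [0, [-80, 100, 0], 0], [0, [-80, 100, 0], 0]])

```text
time: 29.6
eef_pos: [0.4069, -0.1457, 0.1467]
orientation: [-1.051, 1.302, 1.05]
contact_force: [-0.2, -0.2, -0.2]
grip_width: 0.019
```

Run:
```python
from h import *
o=manip.get_obs();print(o['time'],o['eef_pos'],o['contact_force'],o['grip_width'],o['qpos'])
c=cam('wrist');save(c,'w8.png')
c=cam('top');cv2.imwrite('pics/t8c.png',cv2.cvtColor(cv2.resize(c['img'][155:320,310:450],None,fx=3.6,fy=3.6,interpolation=cv2.INTER_CUBIC),cv2.COLOR_RGB2BGR))
c=cam('scene');cv2.imwrite('pics/s8c.png',cv2.cvtColor(cv2.resize(c['img'][120:310,180:450],None,fx=2.9,fy=2.9,interpolation=cv2.INTER_CUBIC),cv2.COLOR_RGB2BGR))
```

```text
29.6 [ 0.40687148 -0.14571365  0.14672101] [-0.1730747  -0.24329162 -0.22215484] 0.01904816869406475 [ 1.16104743e-01  2.35682809e-02 -6.12792183e-01  2.18048747e-04
 -9.33925001e-01 -1.90031076e+00]
```

View pics/t8c.png

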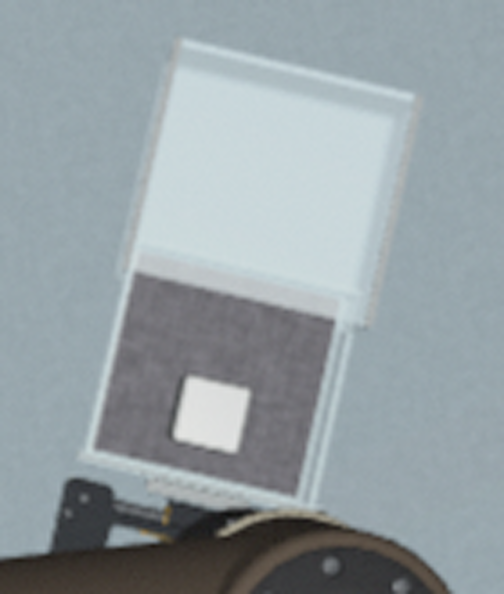

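View pics/s8c.png

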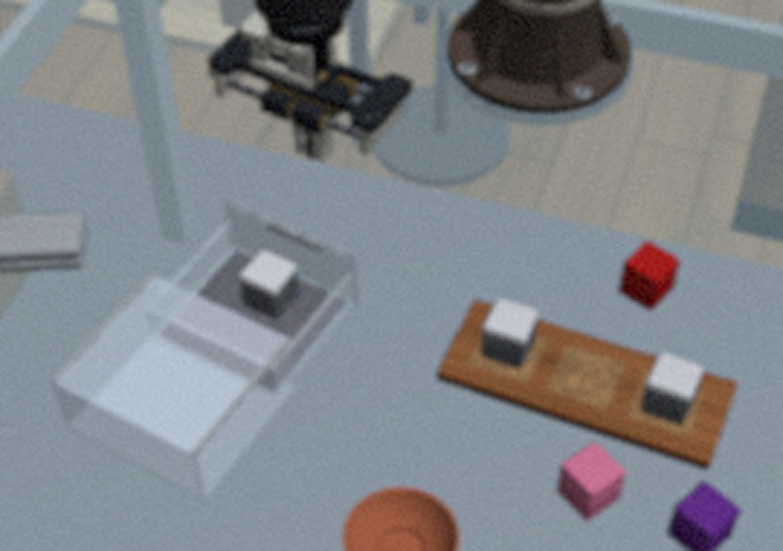

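The case is upright in the drawer, and the arm is in front of the lip. Descend in front of the lip, then push slowly.

Call:
arm_command(deltas=[[0, [20, 0, 0], 0], [0, [45, 0, 0], 0], [0, [70, 0, 0], 0], [0, [90, 0, 0], 0], [0, [99, 0, 0], 0], [0, [99, 0, 0], 0], [0, [99, -5, 0], 0], [0, [99, -10, 0], 0], [0, [99, -15, 0], 0], [0, [99, -18, 0], 0]])

```text
time: 31.0
eef_pos: [0.4243, -0.1496, 0.0478]
orientation: [-1.051, 1.302, 1.05]
contact_force: [0.6, -0.0, -0.1]
grip_width: 0.007
```

Call:
arm_command(deltas=[[0, [0, -3, 0], 0], [0, [0, -6, 0], 0], [0, [0, -9, 0], 0], [0, [0, -12, 0], 0], [0, [0, -16, 0], 0], [0, [0, -20, 0], 0], [0, [0, -25, 0], 0], [0, [0, -30, 0], 0], [0, [0, -36, 0], 0], [0, [0, -42, 0], 0]])

```text
time: 32.25
eef_pos: [0.4651, -0.1585, 0.0475]
orientation: [-1.05, 1.303, 1.051]
contact_force: [-0.7, -0.1, -1.1]
grip_width: 0.003
```

Run:
```python
from h import *
o=manip.get_obs();print(o['time'],o['eef_pos'],o['contact_force'],o['grip_width'],o['qpos'])
c=cam('scene');cv2.imwrite('pics/s9c.png',cv2.cvtColor(cv2.resize(c['img'][120:310,180:450],None,fx=2.9,fy=2.9,interpolation=cv2.INTER_CUBIC),cv2.COLOR_RGB2BGR))
```

```text
32.25 [ 0.4651171  -0.15853081  0.04749485] [-0.72739891 -0.11934386 -1.068636  ] 0.0030509455790581662 [ 7.25141382e-02  2.58992746e-01 -6.12557968e-01  5.01423368e-05
 -6.99414821e-01 -1.85684925e+00]
```

View pics/s9c.png

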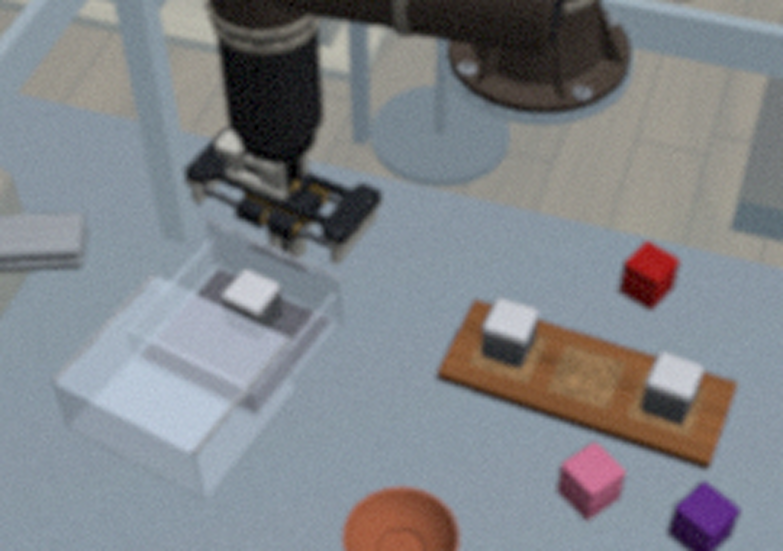

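The drawer is sliding in and the case stands upright. Continue.

Call:
arm_command(deltas=[[0, [0, -6, 0], 0], [0, [0, -13, 0], 0], [0, [0, -21, 0], 0], [0, [0, -30, 0], 0], [0, [0, -39, 0], 0], [0, [0, -48, 0], 0], [0, [0, -57, 0], 0], [0, [0, -65, 0], 0], [0, [0, -71, 0], 0], [0, [0, -75, 0], 0]])

```text
time: 33.55
eef_pos: [0.5384, -0.1744, 0.0475]
orientation: [-1.05, 1.303, 1.051]
contact_force: [-1.4, -0.3, 1.0]
grip_width: 0.005
```

Call:
arm_command(deltas=[[0, [0, -2, 0], 0], [0, [0, -4, 0], 0], [0, [0, -6, 0], 0], [0, [0, -8, 0], 0], [0, [0, -10, 0], 0], [0, [0, -11, 0], 0], [0, [0, -12, 0], 0], [0, [0, -13, 0], 0], [0, [0, -14, 0], 0], [0, [0, -14, 0], 0]])

```text
time: 34.8
eef_pos: [0.5519, -0.1773, 0.0476]
orientation: [-1.051, 1.302, 1.05]
contact_force: [-2.0, -0.5, 0.0]
grip_width: 0.004
```

Run:
```python
from h import *
o=manip.get_obs();print(o['time'],o['eef_pos'],o['contact_force'],o['qpos'])
c=cam('scene');cv2.imwrite('pics/s10c.png',cv2.cvtColor(cv2.resize(c['img'][120:310,180:450],None,fx=2.9,fy=2.9,interpolation=cv2.INTER_CUBIC),cv2.COLOR_RGB2BGR))
```

```text
34.8 [ 0.5519064  -0.1772616   0.04759429] [-1.97178667 -0.48979768  0.03128996] [ 2.64766412e-02  3.80093524e-01 -4.17641201e-01  3.93793123e-05
 -7.72873647e-01 -1.81068894e+00]
```

View pics/s10c.png

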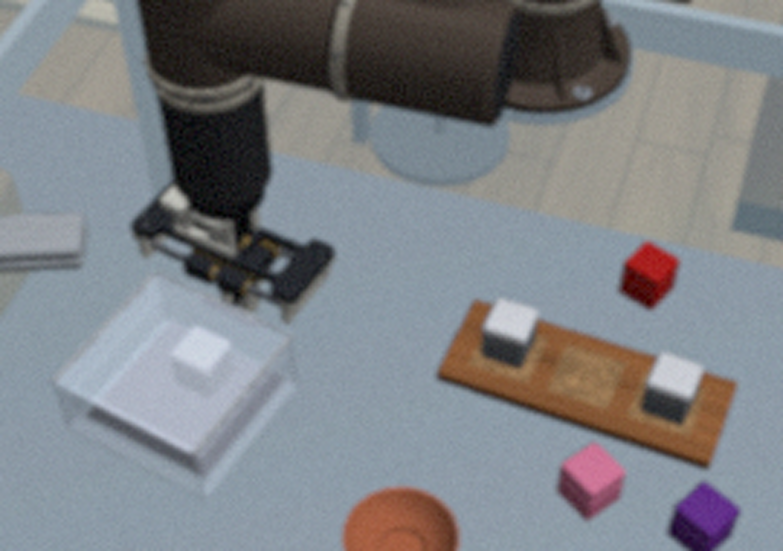

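Nearly shut. Small further steps while I watch the force.

Call:
arm_command(deltas=[[0, [0, -0.5, 0], 0], [0, [0, -1, 0], 0], [0, [0, -1.5, 0], 0], [0, [0, -2, 0], 0], [0, [0, -2.5, 0], 0], [0, [0, -3, 0], 0], [0, [0, -3.5, 0], 0], [0, [0, -4, 0], 0], [0, [0, -4.5, 0], 0], [0, [0, -5, 0], 0]])

```text
time: 36.1
eef_pos: [0.5546, -0.178, 0.0473]
orientation: [-1.048, 1.305, 1.053]
contact_force: [-8.5, 4.5, 6.6]
grip_width: 0.005
```

Call:
arm_command(deltas=[[0, [0, -0.5, 0], 0], [0, [0, -1, 0], 0], [0, [0, -1, 0], 0], [0, [0, -1, 0], 0], [0, [0, -1, 0], 0], [0, [0, -1, 0], 0], [0, [0, -1, 0], 0], [0, [0, -1, 0], 0], [0, [0, -1, 0], 0], [0, [0, -1, 0], 0]])

```text
time: 37.35
eef_pos: [0.5546, -0.1781, 0.0472]
orientation: [-1.047, 1.306, 1.054]
contact_force: [-10.5, 4.8, 8.8]
grip_width: 0.004
```

Hard stop with no more motion. Back off, rise, and look.

Call:
arm_command(deltas=[[0, [0, 4, 0], 0], [0, [0, 12, 0], 0], [0, [0, 25, 0], 0], [0, [0, 35, 0], 0], [0, [-15, 45, 0], 0], [0, [-45, 60, 0], 0], [0, [-80, 80, 0], 0], [0, [-100, 100, 0], 0], [0, [-110, 110, 0], 0], [0, [-110, 110, 0], 0]])

```text
time: 38.6
eef_pos: [0.4502, -0.1551, 0.1587]
orientation: [-1.052, 1.3, 1.049]
contact_force: [0.1, 0.4, -0.3]
grip_width: 0.004
```

Run:
```python
from h import *
import pickle
o=manip.get_obs();print(o['time'],o['eef_pos'],o['contact_force'])
d=dict(o=o)
for n in('wrist','top','scene'): d[n]=cam(n)
pickle.dump(d,open('c11.pkl','wb'));save(d['top'],'t11.png');save(d['wrist'],'w11.png')
cv2.imwrite('pics/t11c.png',cv2.cvtColor(cv2.resize(d['top']['img'][140:320,150:440],None,fx=2.75,fy=2.75,interpolation=cv2.INTER_CUBIC),cv2.COLOR_RGB2BGR))
cv2.imwrite('pics/s11c.png',cv2.cvtColor(cv2.resize(d['scene']['img'][180:300,180:330],None,fx=5,fy=5,interpolation=cv2.INTER_CUBIC),cv2.COLOR_RGB2BGR))
```

```text
38.6 [ 0.45022998 -0.15510908  0.15867144] [ 0.13211783  0.37362707 -0.30951615]
```

View pics/t11c.png

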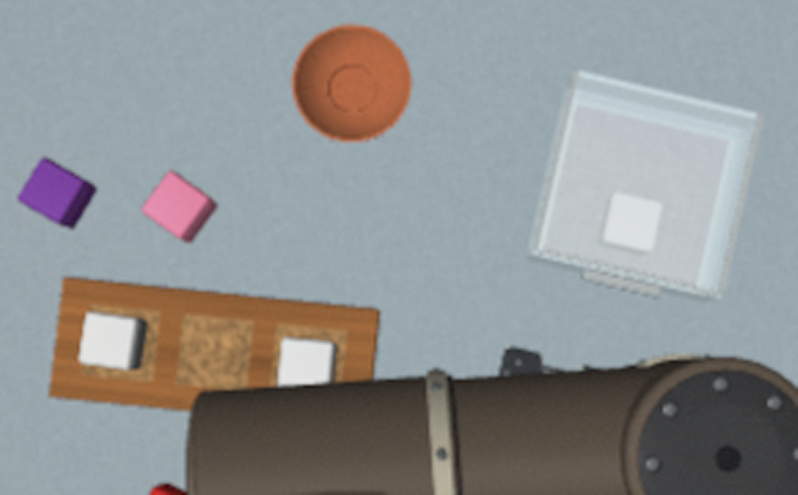

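View pics/s11c.png

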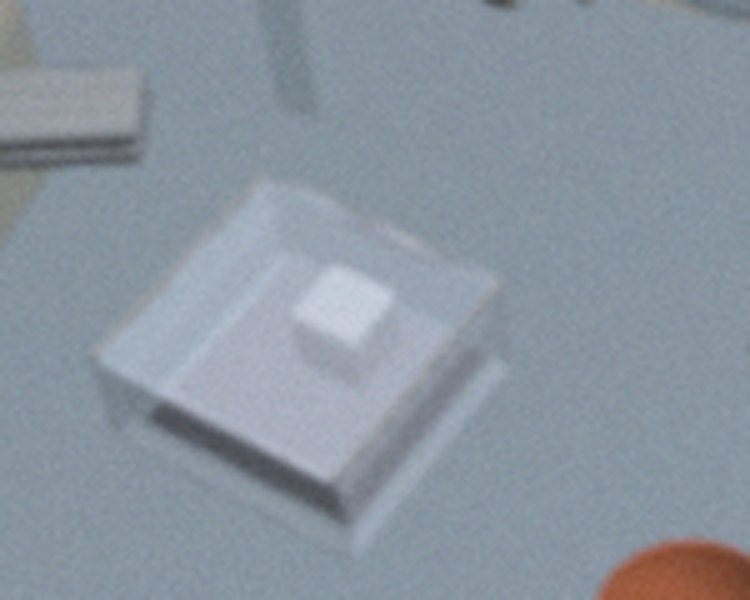

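View pics/w11.png

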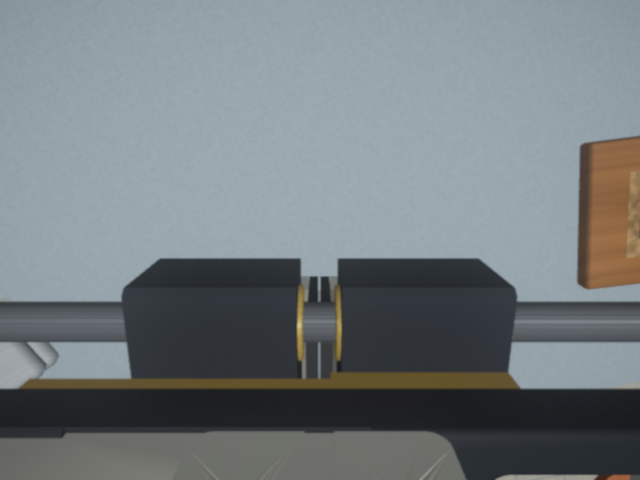

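Top crop: drawer in, case upright inside at (633,222), left case at (112,340) and right case at (305,362), both standing, and nothing else moved. I check the lip position numerically.

Run:
```python
from h import *
import pickle
d=pickle.load(open('c11.pkl','rb'));c=d['top'];c0=pickle.load(open('c0.pkl','rb'))['top']
def b(u,v):return (u/2.75+150-.4,v/2.75+140-.4)
top=ray(c,[b(577,72),b(760,115),b(533,252),b(718,297)],.082)
lip=ray(c,[b(583,280),b(659,297)],.064)
ex=np.array([np.cos(-.214),np.sin(-.214),0])
print('back/front along ex',top@ex,'lip front',lip@ex,'lip gap',(top[2:]@ex).mean()-(lip@ex).mean())
cr=c['img'][205:255,330:430];cv2.imwrite('pics/f11.png',cv2.cvtColor(cv2.resize(cr,None,fx=8,fy=8,interpolation=cv2.INTER_CUBIC),cv2.COLOR_RGB2BGR))
df=cv2.absdiff(c['img'],c0['img']).max(2)
for n,(x,y,w,h) in dict(dish=(250,140,55,60),purple=(155,195,30,30),pink=(200,200,30,30),charger=(85,280,65,50),glasses=(445,235,85,60)).items():print(n,(df[y:y+h,x:x+w]>45).sum())
```

```text
back/front along ex [0.76658027 0.76683364 0.60347435 0.60224823] lip front [0.59142252 0.59218469] lip gap 0.011057682276497838
dish 0
purple 0
pink 0
charger 0
glasses 12
```

View pics/f11.png

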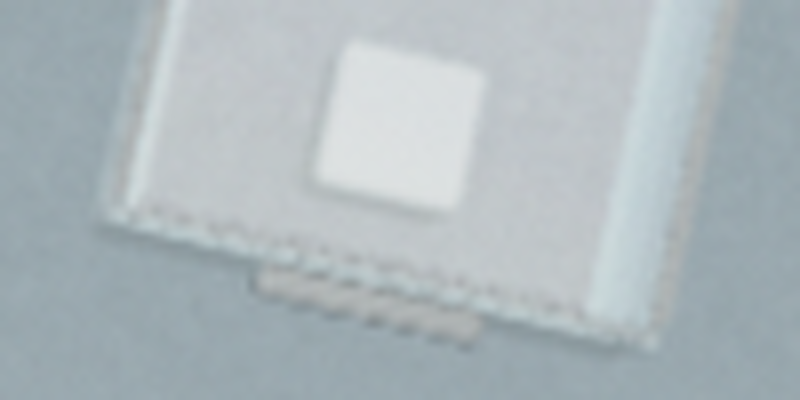

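Run:
```python
from h import *
print(job_done())
```

```text
the job is handed in; nothing more can be done
None
```

I lifted and put back the three cases from left to right, and the middle one was the full one. It now stands upright in the drawer, which is shut. I handed the job in at about 39 s of the 72 s allowed.

- **Weights:** the wrist force was about 1.6–2.3 N for the left case, 4.2 N for the middle and 1.8 N for the right. The left reading came from two samples taken as the lift ended and while lowering, so it is rougher than the others. It is still well below the middle one.
- **Drawer:** the lip travelled about 125 mm and stopped hard: one more millimetre of commanded push gave no motion and about 10 N. The lip now stands about 11 mm out from the box front, as it should when shut.
- **Scene:** in the last pictures the left and right cases stand on the stand. The dish, charger, purple cube and pink cube compare unchanged with the first top image. The glasses case showed only a dozen differing pixels, probably noise. The red cube was partly hidden by the arm in the last top view, but it was in place in the scene picture just before the drawer closed.
- **Final state:** the arm was raised clear of everything, and its force reading was near zero. No check failed.

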